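# Fit the crossbar in the rail holder and lengthen it by one hole

## Task

Lift the blue telescoping crossbar out of the yellow rack, lay it gently in the green-based rail holder with its orange foot in the pocket, and let go of it. Then take hold of it again at the red spring button, squeeze the button in and slide the blue sleeve away from the foot until the button pops out fully in the very next hole, so that the sleeve's end lies in the far saddle; let go. Do not drop the bar, and leave the beaker, the bottle and the injector where they stand.

Things in the scene. Friction and masses are not known exactly. Their poses are not given: they have to be found in the camera images.
- bar_center (a point): Point on the telescoping crossbar's axis (half-way up) at the red button. x: along the bar, from orange foot to the sleeve's free end; z up; y to the button's side. Along x: orange T-foot -144 to -130 mm (64 wide in y, 30 high), steel inner tube 22 x 22, blue sleeve 30 x 30 from -84 to +96 (at sleeve joint 0). About 0.36 kg, balances within 15 mm of this point.
- bar: The same crossbar (inner tube, foot and all it carries): origin on its underside, 15 mm below bar_center, same axes. In the rack its underside is 25 mm above the bench, and from x = +14 mm on it overhangs freely: there the sleeve can be gripped across y, at about +48 mm. Beside the button the rack's cheeks leave no room for fingers.
- sleeve_end (a point): Middle of the sleeve's free end face, on the bar's axis: 96 mm from bar_center at the start, 128 mm when lengthened by one hole. Axes as bar_center. The sleeve's +y face has four holes, 16 mm wide, 32 mm apart: the button starts in the one at bar_center; others lie at x = -64, -32 and +32 mm.
- sleeve (a joint): How far the sleeve is slid out, away from the foot (m): 0 at the start, 0.032 with the button in the very next hole, 0.064 one further. Play about 1 mm. Locked while the button is out. With the button flush, a pull of 12 to 18 N starts it, then about 10 N; past the hole the sleeve's wall keeps the button in, and it pops out by itself in the next hole and stops the sleeve.
- button (a joint): How far the red button is pressed in (m): 0 fully out, 0.0065 flush, 0.0085 under the sleeve's wall. A 14 mm dome at axis height, sticking out 6.5 mm from the sleeve's +y face (21.5 mm from the axis); 2 N to start, 4 N flush. Squeezing bar and button between the fingers across y, centred on the button, presses it flush and grips the sleeve too; then pull along +x.
- rack: Fixed yellow storage rack, 76 mm wide, 25 mm high, from x = -152 to +14 mm of its origin (on the bench below bar_center at the start; x along the stored bar). Two cheeks, up to 52 mm high, stand beside the button at x = -22 to +14 mm, y = 25 to 36 mm on either side.
- holder: Fixed rail holder on a green base 313 x 90 x 10 mm. Origin on the bench below holder_seat; x from foot pocket to far saddle. Pocket: x -148 to -126 mm (4 mm play for the foot either way), open above, floor 45 mm up, between a back wall and two front cheeks (to x = -110, 34 mm apart, 71 mm high) that let the tube through and hold back the foot's wings.
- holder_seat (a point): Where bar_center belongs with the bar in the holder: 60 mm above the bench; bar's x and z then along this point's x and z. From here, near saddle at x 70 to 88 mm, far saddle 104 to 126 mm: floors 15 mm below this point, cheeks 40 mm apart, up to 2 mm above it. Open beside the bar from x = -100 to +65 mm for the fingers.
- beaker: Glass beaker, 66 mm across, 85 mm high, standing near the work. Origin at the centre of its underside. Leave it alone.
- cleaner: White bottle with red cap, 60 mm across, 150 mm high. Origin at the centre of its underside. Leave it alone.
- injector: Steel fuel injector standing on end, 28 mm across, 68 mm high. Origin at the centre of its underside. Leave it alone.

How it is judged:
On the way, in this order (a step that is already met when the one before it is completed fails the run):
1. the bar lies in the holder, foot in the pocket, still at its old length, let go and at rest (x of bar_center in the frame of holder between -0.009 and 0.009 m and y of bar_center in the frame of holder between -0.014 and 0.014 m and z of bar_center in the frame of holder between 0.055 and 0.066 m and angle between the x axis of bar_center and the x axis of holder, either way round below 0.1 rad and value of joint sleeve between -0.004 and 0.004 m and value of joint button below 0.002 m and contact force between the fingers and bar below 0.5 N and linear speed of bar below 0.03 m/s), for 0.2 s.
2. the button is squeezed in and the sleeve is sliding outwards, the bar in the holder (x of bar_center in the frame of holder between -0.009 and 0.009 m and y of bar_center in the frame of holder between -0.014 and 0.014 m and z of bar_center in the frame of holder between 0.055 and 0.066 m and angle between the x axis of bar_center and the x axis of holder, either way round below 0.1 rad and value of joint button above 0.004 m and value of joint sleeve between 0.006 and 0.03 m), for 0.02 s.
At the end, for the whole second after the job is handed in: Bar released and at rest in the holder (bar_center within 9 mm along, 14 across, 5 in height of holder_seat, aligned within 0.1 rad); sleeve out 29 to 35 mm; button out in that hole (pressed under 1.5 mm); sleeve end in the far saddle (within 16 mm across, 6 in height) (x of bar_center in the frame of holder between -0.009 and 0.009 m and y of bar_center in the frame of holder between -0.014 and 0.014 m and z of bar_center in the frame of holder between 0.055 and 0.066 m and angle between the x axis of bar_center and the x axis of holder, either way round below 0.1 rad and value of joint sleeve between 0.029 and 0.035 m and value of joint button below 0.0015 m and y of sleeve_end in the frame of holder between -0.016 and 0.016 m and z of sleeve_end in the frame of holder between 0.054 and 0.067 m and contact force between the fingers and bar below 0.5 N and linear speed of bar below 0.03 m/s); the robot touches nothing.
It fails at once if the beaker is knocked over or shifted by more than 30 mm (distance of beaker from where it was at the start of the episode above 0.03 m or angle between beaker's own z axis and vertical above 0.35 rad).
It fails at once if the cleaner bottle is knocked over or shifted by more than 30 mm (distance of cleaner from where it was at the start of the episode above 0.03 m or angle between cleaner's own z axis and vertical above 0.35 rad).
It fails at once if the injector is knocked over or shifted by more than 30 mm (distance of injector from where it was at the start of the episode above 0.03 m or angle between injector's own z axis and vertical above 0.35 rad).
It fails at once if the crossbar is dropped: it falls freely faster than 0.5 m/s, untouched by the fingers (linear speed of bar above 0.5 m/s and contact force between the fingers and bar below 0.02 N).
It also fails if it takes over 64 s, if anything falls off the work surface, if the arm or the gripper's body presses on something with over 40 N, if the wrist force passes 120 N, or if a joint passes its speed limit or range.

## Robot

A 6-joint arm with a two-finger parallel gripper is mounted at the origin on the work surface. World frame = base frame: x ahead of the robot, y to its left, z up, the work surface at z = 0. Lengths are in m, angles in rad, forces in N, time in s.
With the tool pointing down it reaches from about 0.275 to 0.85 m from the base axis. Payload 5.2 kg.
Tool frame: the origin (TCP) lies between the finger pads; the fingertips stand 14 mm ahead of it and the grasp point (between the pads) lies 5 mm behind it; z points along the fingers, y is the line along which they close (so a half turn about z gives the same grasp; the last joint's range is limited). The gripper opens to 85 mm and grips with 20 to 120 N. Pads are 22 mm wide; open, the fingers measure 114 mm over their backs; the gripper's body (76 mm by 85 mm) begins 54 mm behind the grasp point. The pads swing forward as they close: fully open they stand 13 mm farther back than shut.
Start: joints at [1.058, 0.259, 1.535, -0, 1.348, -0.203], TCP at [0.168, 0.524, 0.245] pointing down, gripper open.
Joint ranges: [-3.14, 3.14], [-0.91, 2.08], [0.19, 2.58], [-1.22, 4.36], [0.22, 2.71], [-3.12, 3.12]. Speed limits (rad/s): [2.57, 2.57, 3.14, 3.14, 3.14, 3.14].

## Interface

Orientations are given as a rotation vector (axis times angle).
In Python, from bench import manip, imaging gives the robot as it stands.
- The arm moves only by the tool jog_arm, never from a script. Its argument "moves" is a list of rows, each a list of 3 entries, a list of its own where there are three numbers: the shift along the world's x, y, z in cm, then the turn about the world's z in degrees, then the closure in counts, from 0 (fully open) to 255 (shut). A call has 1 to 20 rows; each row is the pose to reach, as a shift and turn from the pose commanded when the call began; what a row does not reach only later rows make up. A row lasts 1/12 s, in which the tool goes at most 41.7 mm and 7.16 degrees, less where a joint would pass 70% of its speed; a pose out of reach is approached as far as the arm can. A call with a gripper value outside its range is refused whole. The fingers move at their own pace and stop on an object; "newtons" is the grip in N (left out, the last holds). Time passes only in rows, so rows that repeat a pose let the fingers close. It gives the time, the measured TCP pose, the force, the opening and the grip force at its end, in the units of the state.
- manip.sense(): the state, without advancing time (a new reading comes with each control period).
- imaging.get_image(name): name is "scene" or "top" or "wrist"; returns the picture (480x640x3 uint8, blue, green, red); there is no depth.
- imaging.get_calibration(name): a dict with "mtx" (3x3 intrinsics, pixels), "R" (3x3) and "t" (3): a world point X has camera coordinates R X + t. Camera axes: x right, y down, z forward; pixel columns grow to the right and rows downward; lengths in m; the calibration is good to about 2 mm. The wrist camera is an equidistant fisheye: a pixel r from the principal point sees the ray r / f radians off the axis. A picture is of the moment at which its call begins: read the wrist's pose just before it. get_calibration takes no time and is no camera call; for the wrist camera it gives the pose at the moment of the call.
- manip.sign_off(): hands the job in; it is judged then, once.
The state is a dict: "t": time; "joint_pos": joint angles; "qd": joint speeds; "joint_torque": joint torques, N m; "tcp_pos": TCP position; "eef_rot": TCP orientation; "ft_force": force on the tool from outside, world axes, zero at the start; "ft_torque": the same for the moment, N m; "opening": finger opening in m; "gripper_force": force on a finger pad.
Only numpy, scipy, OpenCV 4.12 (cv2) and the standard library are available. Lean on these libraries where they do the work, as an engineer would, in place of code of your own. Each camera call takes 0.05 s, during which the arm holds its last target. There are 200 camera calls.

## Working session

There is one attempt and no reset: what is moved stays moved. The work goes in short steps, Python scripts to look and compute and a tool call to move; the robot and the scene stay as the last step left them, time stands still between calls to the robot, and variables do not carry over. Pictures are saved under pics/ and viewed, at most 10 in all, crops included, and the job is handed in when it is done.

Besides the shell and the picture viewer there is one more tool, called after "Call:" as a command line: name --argument value ..., lists and objects as JSON in quotes. jog_arm: Moves the arm, as the interface text tells. Its arguments: {"type":"object","properties":{"moves":{"type":"array"},"newtons":{"type":"number"}},"required":["moves"]}

```bash
mkdir -p pics; cat > h.py <<'E'
import numpy as np, cv2
from bench import manip, imaging
def snap(n,f):
    c=imaging.get_calibration(n); im=imaging.get_image(n); cv2.imwrite(f'pics/{f}.png',im); np.savez(f'pics/{f}.npz',**{k:np.array(c[k]) for k in('mtx','R','t')}); return im,c
def ray(c,u,v,fish=False):
    K,R,t=[np.array(c[k]) for k in('mtx','R','t')]
    x=(u-K[0,2])/K[0,0]; y=(v-K[1,2])/K[1,1]
    if fish:
        r=np.hypot(x,y); d=np.array([x/r*np.sin(r),y/r*np.sin(r),np.cos(r)]) if r>1e-9 else np.array([0,0,1.])
    else: d=np.array([x,y,1.])
    return -R.T@t.ravel(), R.T@d
def at_z(c,u,v,z,fish=False):
    o,d=ray(c,u,v,fish); return o+d*(z-o[2])/d[2]
def load(f): return dict(np.load(f'pics/{f}.npz'))
E
python3 - <<'E'
from h import *
snap('top','top0'); snap('scene','scene0')
print(manip.sense()['eef_rot'],manip.sense()['t'])
c=load('top0');print(-c['R'].T@c['t'].ravel())
E
```

```text
[-4.84621451e-01 -3.10335784e+00  2.46919260e-03] 0.1
[ 0.45839354 -0.01151888  0.98165497]
```

View pics/top0.png

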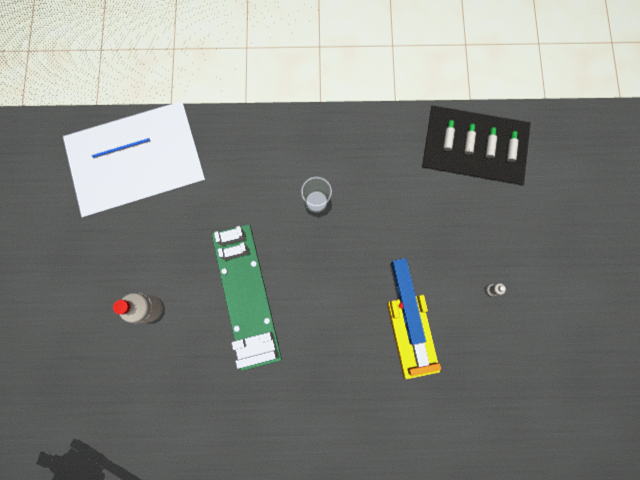

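View pics/scene0.png

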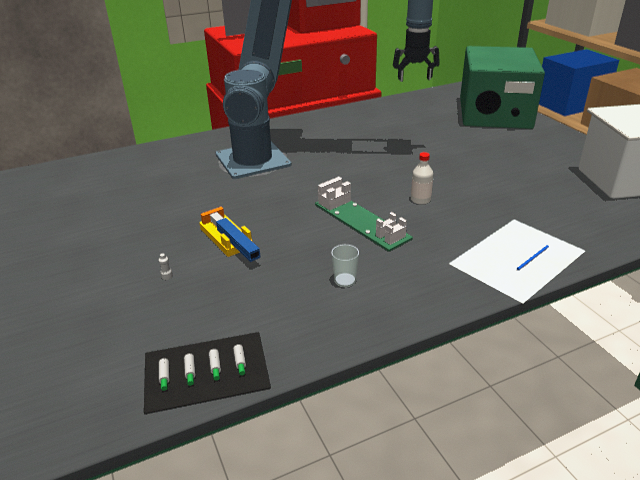

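The top view shows the bar from its foot at about (424,370) to its free end at (400,261), with the button near (402,306). The holder's pocket is at (254,350) and its saddles are at (230,235). The beaker is at (316,195), the bottle at (135,308) and the injector at (496,290). I'll enlarge the rack and holder area.

```bash
python3 - <<'E'
from h import *
im=cv2.imread('pics/top0.png')
a=im[220:380,205:290]; b=im[250:385,380:450]
A=cv2.resize(a,None,fx=3.7,fy=3.7,interpolation=cv2.INTER_CUBIC);B=cv2.resize(b,None,fx=4.4,fy=4.4,interpolation=cv2.INTER_CUBIC)
o=np.zeros((600,640,3),np.uint8);o[:A.shape[0],:A.shape[1]]=A;o[:B.shape[0],320:320+B.shape[1]]=B
cv2.imwrite('pics/crop1.png',o)
E
```

```text
(no output)
```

View pics/crop1.png

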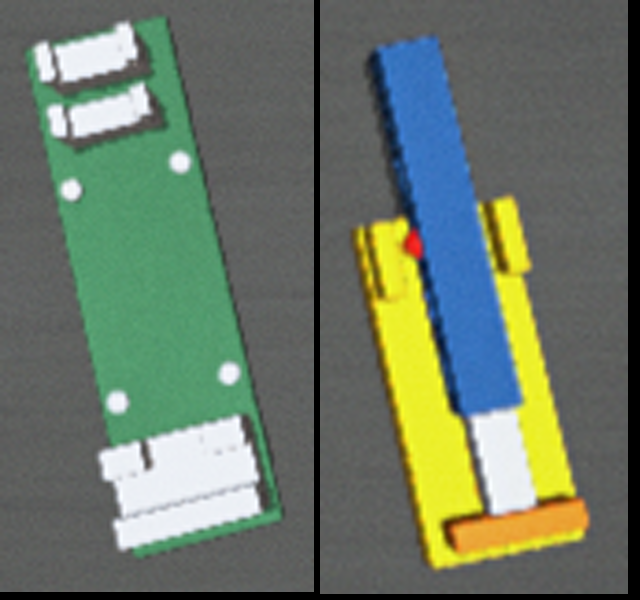

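```bash
python3 - <<'E'
from h import *
c=load('top0')
H=lambda x,y,z: at_z(c,205+(x+.5)/3.7-.5,220+(y+.5)/3.7-.5,z)
B=lambda x,y,z: at_z(c,380+(x-320+.5)/4.4-.5,250+(y+.5)/4.4-.5,z)
e=B(409,45,.055);n=B(494,407,.055);d=e-n;L=np.hypot(*d[:2]);d/=L
print('sleeve',e,n,L,np.degrees(np.arctan2(d[1],d[0])),'center',n+d*.084, e-d*.096)
print('button',B(414,243,.04)); print('foot',B(450,522,.055),B(588,503,.055))
fl,fr,nr,nl=[H(*p,.01) for p in((27,52),(165,17),(282,517),(138,556))]
print('base',fl,fr,nr,nl); h=fr-nr;L=np.hypot(*h[:2]);h/=L; w=fl-fr
print(L,np.hypot(*w[:2]),np.degrees(np.arctan2(h[1],h[0])),'mid',(fl+fr+nr+nl)/4)
mid=(fl+fr+nr+nl)/4
y=np.array([-h[1],h[0],0])
for nme,p in dict(farfloorfront=H(97,72,.045),farfloorback=H(88,35,.045),nearfront=H(108,128,.045),nearback=H(100,97,.045),
 farLo=H(43,81,.062),farRo=H(135,46,.062),nearLo=H(57,137,.062),nearRo=H(151,110,.062),cheekL=H(105,480,.071),cheekfrontL=H(98,455,.071),cheekfrontR=H(240,418,.071),backL=H(118,550,.071),backR=H(260,510,.071)).items():
  q=p-mid; print(nme,p.round(4),(q@h).round(4),(q@y).round(4))
for n,u,v,z in(('beaker',316,203,0),('clean',121,307,.15),('inj',500,289,.0)):print(n,at_z(c,u,v,z))
E
```

```text
sleeve [ 0.5770689  -0.19391555  0.055     ] [ 0.40414769 -0.22575124  0.055     ] 0.1758273509213774 10.43163708853998 center [ 0.4867593  -0.21054201  0.055     ] [ 0.48265562 -0.21129752  0.055     ]
button [ 0.48166049 -0.1946077   0.04      ]
foot [ 0.35199649 -0.20223215  0.055     ] [ 0.35980814 -0.26729129  0.055     ]
base [0.64878613 0.22380467 0.01      ] [0.66974778 0.13869363 0.01      ] [0.36871843 0.0657778  0.01      ] [0.34767362 0.14998162 0.01      ]
0.3097343793912879 0.08765431100598188 13.61603326067257 mid [0.50873149 0.14456443 0.01      ]
farfloorfront [0.6292 0.1733 0.045 ] 0.1239 -0.0005
farfloorback [0.6518 0.1792 0.045 ] 0.1472 -0.0001
nearfront [0.5955 0.1661 0.045 ] 0.0894 0.0005
nearback [0.6141 0.1712 0.045 ] 0.1087 0.0011
farLo [0.6212 0.2014 0.062 ] 0.1227 0.0287
farRo [0.6413 0.148  0.062 ] 0.1297 -0.0279
nearLo [0.5882 0.1923 0.062 ] 0.0884 0.0277
nearRo [0.6033 0.138  0.062 ] 0.0903 -0.0286
cheekL [0.3953 0.1588 0.071 ] -0.1069 0.0405
cheekfrontL [0.4088 0.1629 0.071 ] -0.0928 0.0414
cheekfrontR [0.4279 0.0843 0.071 ] -0.0928 -0.0395
backL [0.3579 0.1509 0.071 ] -0.1451 0.0416
backR [0.3782 0.073  0.071 ] -0.1437 -0.0388
beaker [ 0.72055139 -0.01534648  0.        ]
clean [0.48163459 0.35891835 0.15      ]
inj [ 0.51505489 -0.42669752  0.        ]
```

Call:
jog_arm --moves '[[[36.4,-72.6,0],28,0],[[36.4,-72.6,0],28,0],[[36.4,-72.6,0],28,0],[[36.4,-72.6,0],28,0],[[36.4,-72.6,0],28,0],[[36.4,-72.6,0],28,0],[[36.4,-72.6,0],28,0],[[36.4,-72.6,0],28,0],[[36.4,-72.6,0],28,0],[[36.4,-72.6,0],28,0],[[36.4,-72.6,0],28,0],[[36.4,-72.6,0],28,0],[[36.4,-72.6,0],28,0],[[36.4,-72.6,0],28,0],[[36.4,-72.6,0],28,0],[[36.4,-72.6,0],28,0],[[36.4,-72.6,0],28,0],[[36.4,-72.6,0],28,0],[[36.4,-72.6,0],28,0],[[36.4,-72.6,0],28,0]]' --newtons 80

```text
t: 1.77
tcp_pos: [0.5322, -0.2049, 0.2447]
eef_rot: [0.279, -3.129, -0.0]
ft_force: [0.6, 0.2, 0.2]
opening: 0.0854
gripper_force: 0.0
```

```bash
python3 - <<'E'
from h import *
s=manip.sense();print(s['t'],s['tcp_pos'],s['eef_rot'],s['joint_pos'])
im,c=snap('wrist','w1');print(c['mtx'],-np.array(c['R']).T@np.ravel(c['t']))
E
```

```text
1.7667 [ 0.53217769 -0.20489596  0.24466292] [ 2.78899775e-01 -3.12866406e+00 -1.58713405e-04] [-5.62918809e-01  2.95675764e-01  1.48607754e+00 -2.41755921e-04
  1.36031576e+00 -2.31148137e+00]
[[371.64829954   0.         323.23287149]
 [  0.         371.64829954 245.8819967 ]
 [  0.           0.           1.        ]] [ 0.46301482 -0.21755935  0.37271787]
```

View pics/w1.png

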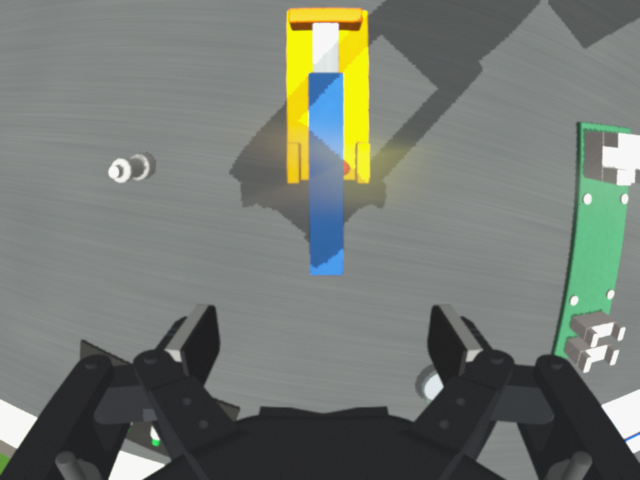

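The wrist view shows the sleeve's top face with corners (309,73), (342,73), (343,275) and (310,275), and the button at (346,169).

```bash
python3 - <<'E'
from h import *
c=load('w1')
P=lambda u,v,z: at_z(c,u,v,z,True)
e=(P(310,275,.055)+P(343,275,.055))/2;n=(P(309,73,.055)+P(342,73,.055))/2
d=e-n;L=np.hypot(*d[:2]);d/=L
w=P(343,275,.055)-P(310,275,.055)
print(e,n,L,np.linalg.norm(w),np.degrees(np.arctan2(d[1],d[0])),n+d*.084,e-d*.096,P(347,169,.045))
C=(n+d*.084+e-d*.096)/2
print('grasp',C+d*.048)
s=manip.sense();from scipy.spatial.transform import Rotation as R
y=R.from_rotvec(s['eef_rot']).as_matrix()[:,1];print(np.degrees(np.arctan2(y[1],y[0]))-90)
E
```

```text
[ 0.58074446 -0.19333638  0.055     ] [ 0.40500791 -0.22594055  0.055     ] 0.17873546407318766 0.030152799035286424 10.51050280827103 [ 0.48759851 -0.21061762  0.055     ] [ 0.48635519 -0.2108483   0.055     ] [ 0.48387999 -0.19250412  0.045     ]
grasp [ 0.53417149 -0.201977    0.055     ]
10.030587788194254
```

Call:
jog_arm --moves '[[[0.2,0,-4],0.5,0],[[0.2,0,-8],0.5,0],[[0.2,0,-12],0.5,0],[[0.2,0,-15],0.5,0],[[0.2,0,-16],0.5,0],[[0.2,0,-16],0.5,0],[[0.2,0,-16],0.5,0],[[0.2,0,-16],0.5,0]]'

```text
t: 2.48
tcp_pos: [0.5352, -0.203, 0.0875]
eef_rot: [-0.294, 3.125, -0.004]
ft_force: [0.5, 0.4, 0.1]
opening: 0.0853
gripper_force: 0.0
```

Call:
jog_arm --moves '[[[0,0.1,-2],0,0],[[0,0.1,-4],0,0],[[0,0.1,-5],0,0],[[0,0.1,-5.2],0,0],[[0,0.1,-5.2],0,0],[[0,0.1,-5.2],0,120],[[0,0.1,-5.2],0,255],[[0,0.1,-5.2],0,255],[[0,0.1,-5.2],0,255],[[0,0.1,-5.2],0,255],[[0,0.1,-5.2],0,255],[[0,0.1,-5.2],0,255]]' --newtons 80

```text
t: 3.48
tcp_pos: [0.5341, -0.2015, 0.034]
eef_rot: [-0.294, 3.127, -0.001]
ft_force: [-0.6, 0.2, 5.7]
opening: 0.0292
gripper_force: 79.1
```

Call:
jog_arm --moves '[[[0,0,0.5],0,255],[[0,0,1.2],0,255],[[0,0,2.5],0,255],[[0,0,4],0,255],[[0,0,6],0,255],[[0,0,8],0,255],[[0,0,10],0,255],[[0,0,12],0,255],[[0,0,12],0,255],[[0,0,12],0,255]]' --newtons 120

```text
t: 4.32
tcp_pos: [0.5341, -0.2013, 0.154]
eef_rot: [-0.294, 3.126, -0.002]
ft_force: [0.4, -0.2, -4.0]
opening: 0.029
gripper_force: 118.7
```

```bash
python3 - <<'E'
from h import *
s=manip.sense();print(s['t'],s['tcp_pos'],s['eef_rot'],s['ft_force'],s['ft_torque'],s['opening'])
snap('wrist','w2'); im,c=snap('scene','s2')
o=np.zeros((480,800,3),np.uint8); a=cv2.imread('pics/w2.png')[0:330,220:430]; a=cv2.resize(a,None,fx=1.45,fy=1.45)
o[:a.shape[0],:a.shape[1]]=a; b=cv2.resize(im[120:300,150:300],None,fx=2.6,fy=2.6); o[:b.shape[0],320:320+b.shape[1]]=b
cv2.imwrite('pics/v2.png',o)
E
```

```text
4.3167 [ 0.53405513 -0.20134989  0.15400297] [-2.94215097e-01  3.12601612e+00 -1.99370712e-03] [ 0.363619   -0.16510016 -3.99569237] [ 0.0083589  -0.1638467  -0.00201889] 0.029049647142579
```

View pics/v2.png

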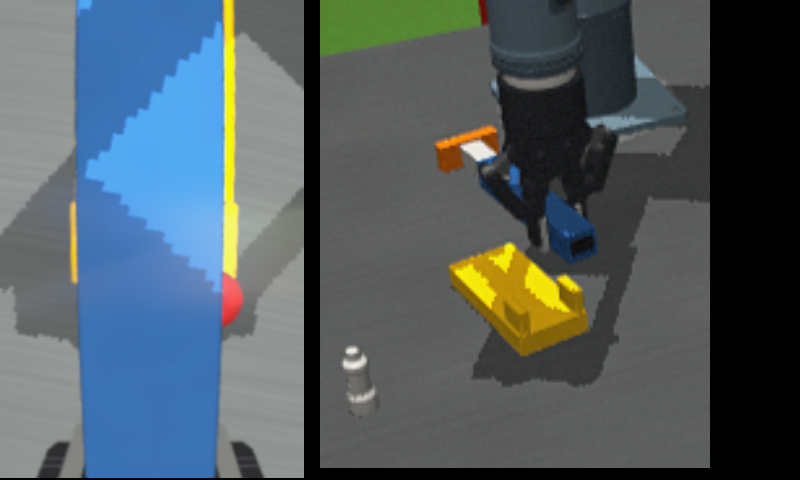

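The bar is held and looks level, with the button at crop (222,300). I'll check the pitch from the apparent sleeve width and work out the shift to the holder.

```bash
python3 - <<'E'
from h import *
c=load('w2')
P=lambda x,y,z: at_z(c,220+x/1.45,y/1.45,z,True)
im=cv2.imread('pics/w2.png').astype(int)
z=.174; cam=(-c['R'].T@c['t'].ravel())
t=np.array([.53405,-.20135]); a=np.radians(10.75); X=np.array([np.cos(a),np.sin(a)]);Y=np.array([-X[1],X[0]])
for v in (5,40,80,120,160,185,240,290):
    row=im[v]; m=(row[:,0]>row[:,2]*1.5)&(row[:,0]>row[:,1]*1.25)&(row[:,0]>90); u=np.where(m)[0]
    u=u[(u>220)&(u<430)]
    if len(u)<5: print(v,'none');continue
    l,r=u[0]-.5,u[-1]+.5
    p,q=at_z(c,l,v,z,True),at_z(c,r,v,z,True); w=np.hypot(*(p-q)[:2]); m=(p+q)/2
    print(v,l,r,'w',w.round(4),'ztop',(cam[2]-(cam[2]-z)*.030/w).round(4),'bar x rel tcp',((m[:2]-t)@X).round(4),'y',((m[:2]-t)@Y).round(4))
b=P(226,300,z-.015)[:2]-t; print('button',b@X,b@Y)
# holder target
hd=np.radians(13.6);hx=np.array([np.cos(hd),np.sin(hd)]);seat=np.array([.5277,.1492])
print('tcp target',seat+hx*.0485,'shift',seat+hx*.0485-t)
E
```

```text
5 271.5 372.5 w 0.0294 ztop 0.1718 bar x rel tcp -0.112 y -0.0005
40 271.5 373.5 w 0.0293 ztop 0.1716 bar x rel tcp -0.1007 y -0.0004
80 271.5 373.5 w 0.0292 ztop 0.171 bar x rel tcp -0.0884 y -0.0004
120 272.5 373.5 w 0.029 ztop 0.1702 bar x rel tcp -0.0766 y -0.0002
160 273.5 373.5 w 0.029 ztop 0.1702 bar x rel tcp -0.0649 y -0.0001
185 273.5 372.5 w 0.029 ztop 0.1702 bar x rel tcp -0.0575 y -0.0003
240 274.5 371.5 w 0.0294 ztop 0.1717 bar x rel tcp -0.0408 y -0.0003
290 276.5 369.5 w 0.0295 ztop 0.172 bar x rel tcp -0.0244 y -0.0003
button -0.048271074969198254 0.017567446192567244
tcp target [0.57484011 0.16060439] shift [0.04079011 0.36195439]
```

Call:
jog_arm --moves '[[[0.5,3,0],1,255],[[1,6,0],2,255],[[1.5,10,0],2.9,255],[[2,14,0],2.9,255],[[2.5,18,0],2.9,255],[[3,22,0],2.9,255],[[3.5,26,0],2.9,255],[[4,30,0],2.9,255],[[4.1,33,0],2.9,255],[[4.1,35,0],2.9,255],[[4.1,36.2,0],2.9,255],[[4.1,36.2,0],2.9,255],[[4.1,36.2,0],2.9,255],[[4.1,36.2,0],2.9,255]]'

```text
t: 5.58
tcp_pos: [0.5744, 0.1596, 0.1525]
eef_rot: [0.372, -3.118, 0.001]
ft_force: [0.1, 0.4, -3.2]
opening: 0.0284
gripper_force: 119.0
```

```bash
python3 - <<'E'
from h import *
s=manip.sense();print(s['t'],s['tcp_pos'],s['eef_rot'],s['ft_torque'],s['opening'])
im,c=snap('wrist','w3'); b=im[0:400,120:520]; b=cv2.resize(b,None,fx=1.5,fy=1.5,interpolation=cv2.INTER_CUBIC)
cv2.imwrite('pics/v3.png',b)
E
```

```text
5.5833 [0.57438488 0.15956094 0.15248244] [ 3.72129921e-01 -3.11791418e+00  1.14499695e-03] [ 0.03560661 -0.17264071  0.00125877] 0.028399137400786048
```

View pics/v3.png

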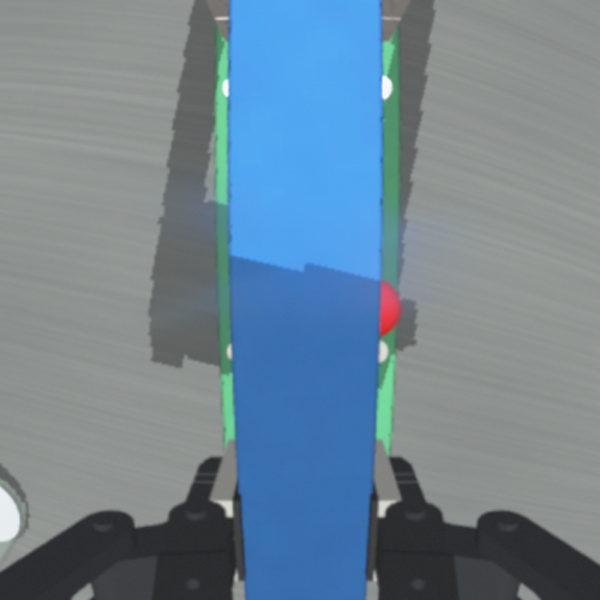

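The holder lies under the bar. The base edges are at crop columns 217 and 400 in row 200, and 223 and 394 in row 400. The pocket cheeks' front top edge is at row 18.

```bash
python3 - <<'E'
from h import *
c=load('w3')
P=lambda x,y,z: at_z(c,120+x/1.5,y/1.5,z,True)[:2]
for h in(13.6,):
  a=np.radians(h);X=np.array([np.cos(a),np.sin(a)]);Y=np.array([-X[1],X[0]]);s=np.array([.5277,.1492])
  for r,l,q in((100,217,401),(200,217,400),(400,223,394)):
    p1,p2=P(l,r,.01)-s,P(q,r,.01)-s; print(r,p1@X,p1@Y,p2@Y,(p1+p2)@Y/2)
  for x in(222,392): p=P(x,18,.071)-s; print('cheek',p@X,p@Y)
  t=np.array([.57438,.15956])-s; print('tcp',t@X,t@Y, 'screws',[( (P(*k,.012)-s)@X,(P(*k,.012)-s)@Y) for k in((387,88),(382,351))])
E
```

```text
100 -0.07838685063578552 -0.043374565605571694 0.04505835296140399 0.0008418936779161472
200 -0.028695752288806643 -0.04353804880089188 0.04472489220895384 0.0005934217040309803
400 0.07283980344555997 -0.04361890491844244 0.04503078623861369 0.0007059406600856271
cheek -0.09928501803008304 -0.032375939732523513
cheek -0.09937344906891839 0.03170557858034107
tcp 0.04780721179874943 -0.0009069178736351666 screws [(np.float64(-0.08390844286359093), np.float64(0.03797276658976766)), (np.float64(0.046164698618019834), np.float64(0.037394418564093944))]
```

Call:
jog_arm --moves '[[[0.05,0.2,-2],0,255],[[0.05,0.2,-4],0,255],[[0.05,0.2,-5.5],0,255],[[0.05,0.2,-6.5],0,255],[[0.05,0.2,-6.5],0,255],[[0.05,0.2,-6.5],0,255],[[0.05,0.2,-6.5],0,255]]'

```text
t: 6.22
tcp_pos: [0.5761, 0.1624, 0.0893]
eef_rot: [-0.372, 3.118, -0.0]
ft_force: [0.2, 0.3, -3.7]
opening: 0.0286
gripper_force: 119.0
```

```bash
python3 - <<'E'
from h import *
s=manip.sense();print(s['t'],s['tcp_pos'],s['eef_rot'],s['ft_torque'],s['opening'])
im,c=snap('scene','s4'); im2,c=snap('top','t4')
o=np.zeros((520,800,3),np.uint8); a=cv2.resize(im[130:260,290:430],None,fx=3.3,fy=3.3,interpolation=cv2.INTER_CUBIC);o[:a.shape[0],:a.shape[1]]=a
b=cv2.resize(im2[215:385,200:290],None,fx=3,fy=3,interpolation=cv2.INTER_CUBIC);o[:b.shape[0],480:480+b.shape[1]]=b
cv2.imwrite('pics/v4.png',o)
E
```

```text
6.2167 [0.57605789 0.16237645 0.08929711] [-3.71910163e-01  3.11777633e+00 -1.16128395e-04] [ 0.1046738  -0.15973975  0.00515967] 0.028648632340723283
```

View pics/v4.png

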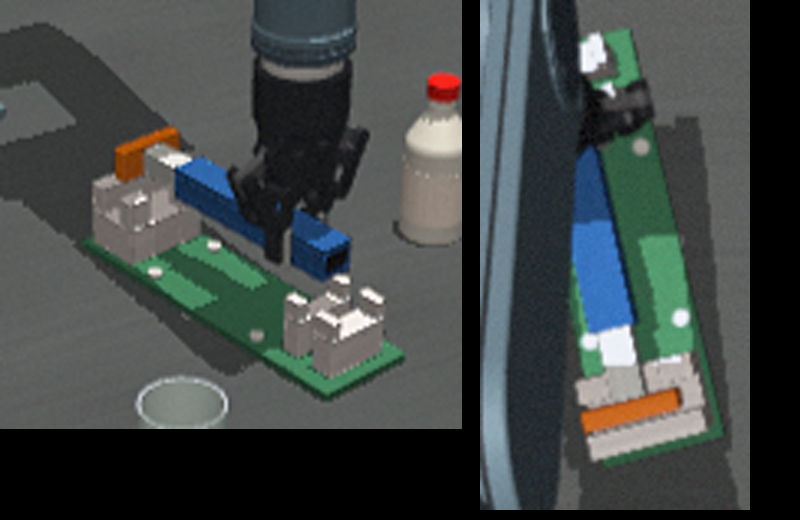

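```bash
python3 - <<'E'
from h import *
c=load('t4'); a=np.radians(13.6);X=np.array([np.cos(a),np.sin(a)]);Y=np.array([-X[1],X[0]]);s=np.array([.5277,.1492])
for n,x,y,z in(('foot c',631,411,.11),('foot L',580,420,.11),('foot R',682,400,.11),('backwall rear L',596,461,.071),('backwall rear R',706,431,.071),('backwall front R',703,412,.071),('cheek front L',577,380,.071),('cheek front R',690,354,.071),('sleeve near mid',612,328,.11)):
  p=at_z(c,200+(x-480+.5)/3-.5,215+(y+.5)/3-.5,z)[:2]-s; print(n,(p@X).round(4),(p@Y).round(4))
E
```

```text
foot c -0.138 0.0015
foot L -0.1353 0.0349
foot R -0.1394 -0.0324
backwall rear L -0.1656 0.038
backwall rear R -0.1649 -0.0387
backwall front R -0.1522 -0.0396
cheek front L -0.1103 0.039
cheek front R -0.1125 -0.0399
sleeve near mid -0.0832 0.0018
```

The foot's centre is at -138 mm and it should be at -137 mm, so it is over the pocket. I'll lower the bar.

Call:
jog_arm --moves '[[[0,0,-0.6],0,255],[[0,0,-1.2],0,255],[[0,0,-1.8],0,255],[[0,0,-2.3],0,255],[[0,0,-2.7],0,255],[[0,0,-3.0],0,255],[[0,0,-3.2],0,255],[[0,0,-3.2],0,255],[[0,0,-3.2],0,255]]'

```text
t: 7.07
tcp_pos: [0.5752, 0.1628, 0.0563]
eef_rot: [0.373, -3.119, 0.0]
ft_force: [0.9, 1.0, -3.4]
opening: 0.0288
gripper_force: 119.1
```

Call:
jog_arm --moves '[[[0,0,-0.1],0,255],[[0,0,-0.2],0,255],[[0,0,-0.3],0,255],[[0,0,-0.3],0,255],[[0,0,-0.3],0,255]]'

```text
t: 7.48
tcp_pos: [0.5755, 0.1629, 0.0544]
eef_rot: [-0.373, 3.118, -0.0]
ft_force: [-3.1, -1.0, 6.6]
opening: 0.0283
gripper_force: 120.2
```

Call:
jog_arm --moves '[[[0,0,0],0,180],[[0,0,0],0,130],[[0,0,0],0,80],[[0,0,0],0,80],[[0,0,0],0,80],[[0,0,0],0,80],[[0,0,0],0,80],[[0,0,0],0,80],[[0,0,0],0,80]]'

```text
t: 8.23
tcp_pos: [0.5751, 0.1628, 0.0532]
eef_rot: [0.373, -3.119, 0.0]
ft_force: [0.1, 1.0, -0.0]
opening: 0.059
gripper_force: 0.0
```

```bash
python3 - <<'E'
from h import *
s=manip.sense();print(s['t'],s['tcp_pos'],s['eef_rot'],s['ft_force'],s['opening'])
im,c=snap('wrist','w5'); b=im[0:400,120:520]; b=cv2.resize(b,None,fx=1.5,fy=1.5,interpolation=cv2.INTER_CUBIC)
cv2.imwrite('pics/v5.png',b)
E
```

```text
8.2333 [0.57512367 0.16283001 0.05321176] [ 3.73375370e-01 -3.11918144e+00  3.34750778e-05] [ 0.06063944  1.0416223  -0.02430636] 0.05902057420907463
```

View pics/v5.png

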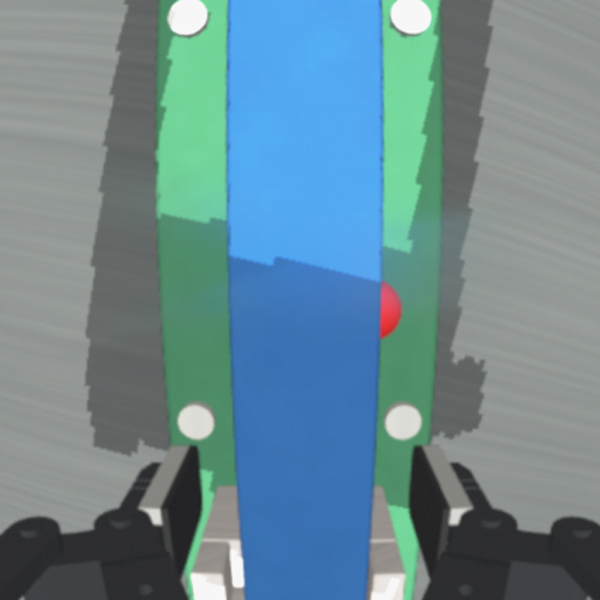

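The bar is lying in the holder and released. The button shows at crop (382–400, 310).

```bash
python3 - <<'E'
from h import *
c=load('w5'); a=np.radians(13.65);X=np.array([np.cos(a),np.sin(a)]);Y=np.array([-X[1],X[0]]);t=np.array([.57512,.16283]);s=np.array([.5277,.1492])
P=lambda x,y,z: at_z(c,120+x/1.5,y/1.5,z,True)[:2]
b=P(398,310,.062)-t;print('button',b@X,b@Y,(b+t-s)@X)
for r in(100,300,450):
  l={100:229,300:231,450:236}[r];q={100:382,300:380,450:374}[r]
  p=(P(l,r,.075)+P(q,r,.075))/2-t; print(p@X,p@Y,np.linalg.norm(P(l,r,.075)-P(q,r,.075)))
print(X*(b@X))
E
```

```text
button -0.04900922543622683 0.020143654295509676 0.000287963759843085
-0.09207204971562957 -0.00011289702365516322 0.02878587054209316
-0.05327797180989168 -0.00012543053811498857 0.028864408198001665
-0.021632524414878906 -0.0002341154217940114 0.02898336230847739
[-0.04762498 -0.0115657 ]
```

Call:
jog_arm --moves '[[[-1.5,-0.35,0.15],0,80],[[-3,-0.7,0.15],0,80],[[-4.2,-1.0,0.15],0,80],[[-4.75,-1.15,0.15],0,80],[[-4.75,-1.15,0.15],0,80],[[-4.75,-1.15,0.15],0,80],[[-4.75,-1.15,0.15],0,80]]' --newtons 60

```text
t: 8.87
tcp_pos: [0.5288, 0.1514, 0.0551]
eef_rot: [-0.373, 3.118, -0.0]
ft_force: [0.3, 0.0, 0.0]
opening: 0.0584
gripper_force: 0.0
```

Call:
jog_arm --moves '[[[-0.1,0,0],0,120],[[-0.1,0,0],0,160],[[-0.1,0,0],0,200],[[-0.1,0,0],0,255],[[-0.1,0,0],0,255],[[-0.1,0,0],0,255],[[-0.1,0,0],0,255],[[-0.1,0,0],0,255]]' --newtons 60

```text
t: 9.53
tcp_pos: [0.5272, 0.1516, 0.0551]
eef_rot: [-0.373, 3.118, 0.0]
ft_force: [-0.2, 1.9, 3.6]
opening: 0.0293
gripper_force: 59.2
```

Call:
jog_arm --moves '[[[0.19,0.05,0],0,255],[[0.39,0.09,0],0,255],[[0.58,0.14,0],0,255],[[0.78,0.19,0],0,255],[[0.97,0.24,0],0,255],[[1.17,0.28,0],0,255],[[1.36,0.33,0],0,255],[[1.55,0.38,0],0,255],[[1.75,0.42,0],0,255],[[1.94,0.47,0],0,255]]'

```text
t: 10.37
tcp_pos: [0.5429, 0.1552, 0.055]
eef_rot: [0.373, -3.113, 0.002]
ft_force: [-10.1, -2.7, 13.6]
opening: 0.0296
gripper_force: 60.3
```

Call:
jog_arm --moves '[[[0.19,0.05,0],0,255],[[0.39,0.09,0],0,255],[[0.58,0.14,0],0,255],[[0.78,0.19,0],0,255],[[0.97,0.24,0],0,255],[[1.17,0.28,0],0,255],[[1.26,0.31,0],0,255],[[1.36,0.33,0],0,255],[[1.36,0.33,0],0,255],[[1.36,0.33,0],0,255]]'

```text
t: 11.2
tcp_pos: [0.559, 0.1589, 0.055]
eef_rot: [0.373, -3.118, 0.001]
ft_force: [-1.9, -0.2, 6.8]
opening: 0.0294
gripper_force: 59.3
```

Call:
jog_arm --moves '[[[0.1,0.02,0],0,255],[[0.19,0.05,0],0,255],[[0.29,0.07,0],0,255],[[0.39,0.09,0],0,255],[[0.39,0.09,0],0,255]]'

```text
t: 11.62
tcp_pos: [0.5615, 0.1596, 0.0551]
eef_rot: [0.373, -3.115, 0.001]
ft_force: [-6.4, -1.6, 11.3]
opening: 0.0294
gripper_force: 59.9
```

Call:
jog_arm --moves '[[[0.1,0.02,0],0,255],[[0.19,0.05,0],0,255],[[0.29,0.07,0],0,255],[[0.29,0.07,0],0,255]]'

```text
t: 11.95
tcp_pos: [0.5634, 0.1601, 0.055]
eef_rot: [0.373, -3.113, 0.002]
ft_force: [-10.3, -2.3, 13.7]
opening: 0.029
gripper_force: 60.4
```

```bash
python3 - <<'E'
from h import *
s=manip.sense();print(s['t'],s['tcp_pos'],s['eef_rot'],s['ft_force'],s['opening'])
im,c=snap('wrist','w6'); b=im[0:400,120:520]; b=cv2.resize(b,None,fx=1.5,fy=1.5,interpolation=cv2.INTER_CUBIC)
cv2.imwrite('pics/v6.png',b)
E
```

```text
11.95 [0.56339109 0.16007268 0.05503247] [ 3.73282470e-01 -3.11270593e+00  1.59152729e-03] [-10.25519169  -2.33817879  13.72931595] 0.029019334455830638
```

View pics/v6.png

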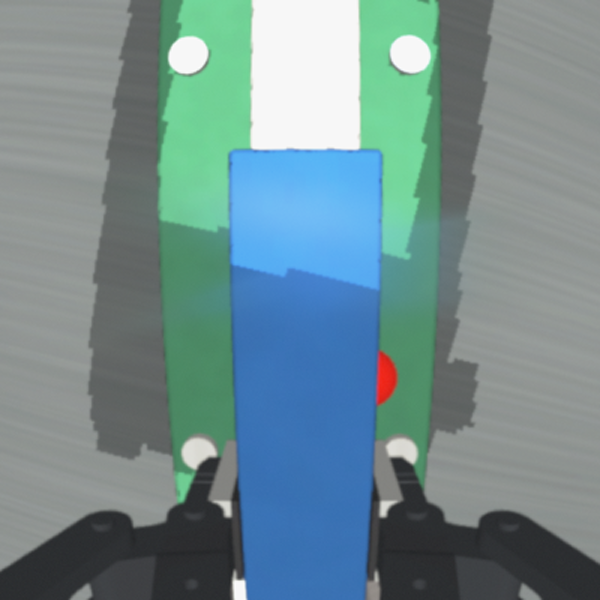

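The button is out again at crop (388,377), and the sleeve's near end is at row 150. I'll check which hole it is in.

```bash
python3 - <<'E'
from h import *
c=load('w6'); a=np.radians(13.65);X=np.array([np.cos(a),np.sin(a)]);s=np.array([.5277,.1492])
P=lambda x,y,z: at_z(c,120+x/1.5,y/1.5,z,True)[:2]
b=(P(394,377,.062)-s)@X; n=(P(306,150,.075)-s)@X; print(b,n,b-n)
E
```

```text
0.004211036363875748 -0.044887909705465676 0.049098946069341426
```

Call:
jog_arm --moves '[[[-0.3,-0.07,0],0,255],[[-0.3,-0.07,0],0,255],[[-0.3,-0.07,0],0,180],[[-0.3,-0.07,0],0,130],[[-0.3,-0.07,0],0,70],[[-0.3,-0.07,0],0,70],[[-0.3,-0.07,0],0,70],[[-0.3,-0.07,0],0,70],[[-0.3,-0.07,2],0,70],[[-0.3,-0.07,5],0,70],[[-0.3,-0.07,8],0,70],[[-0.3,-0.07,12],0,70],[[-0.3,-0.07,12],0,70],[[-0.3,-0.07,12],0,70],[[-0.3,-0.07,12],0,70]]'

```text
t: 13.25
tcp_pos: [0.5632, 0.1602, 0.1747]
eef_rot: [-0.373, 3.119, -0.0]
ft_force: [-0.1, 0.1, 0.5]
opening: 0.0621
gripper_force: 0.0
```

```bash
python3 - <<'E'
from h import *
s=manip.sense();print(s['t'],s['tcp_pos'],s['ft_force'],s['opening'])
im,c=snap('wrist','w7'); im2,_=snap('scene','s7')
o=np.zeros((480,800,3),np.uint8);a=cv2.resize(im,(440,330));o[:330,:440]=a;b=cv2.resize(im2[160:260,300:420],None,fx=3,fy=3);o[:300,440:800]=b
cv2.imwrite('pics/v7.png',o)
E
```

```text
13.25 [0.56320411 0.16021148 0.17466328] [-0.07486762  0.08834366  0.45169776] 0.06206346573958455
```

View pics/v7.png

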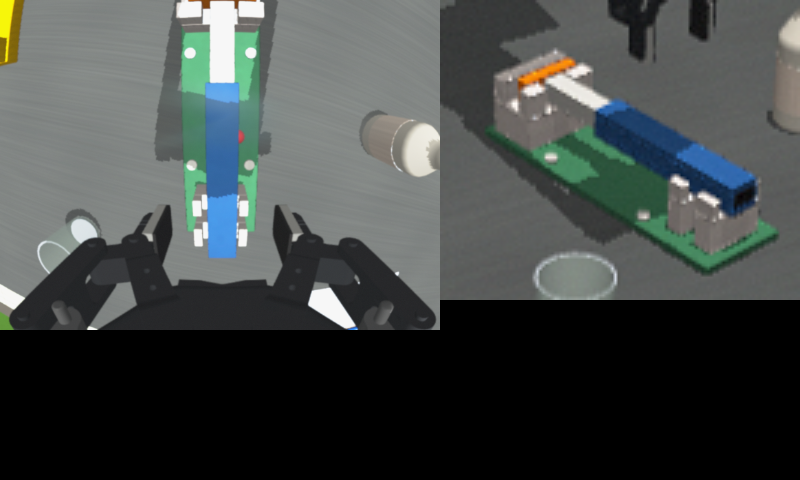

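The sleeve's end lies in the far saddle and the foot is in the pocket. The button is out one hole along: 49 mm measured from the sleeve's near end, 52 mm expected, and it would be 20 mm one hole further. The gripper is clear of everything.

```bash
python3 -c "
from bench import manip
print(manip.sign_off())"
```

```text
the job is handed in; nothing more can be done
None
```

The job is handed in, with no verdict shown: the bar lies released in the holder with its foot in the pocket, the sleeve is out one hole with the button popped out and its end in the far saddle, and the beaker, bottle and injector were left alone.

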